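# Turn the red culture dish over on the flap ramp

## Robot

A 6-joint arm with a two-finger parallel gripper is mounted at the origin on a cart in front of the work surface, level with it; the furniture and walls round the work are solid. World frame = base frame: x ahead of the robot, y to its left, z up, the work surface at z = 0. Lengths are in m, angles in rad, forces in N, time in s.
With the tool pointing down it reaches from about 0.25 to 0.775 m from the base axis. Payload 4 kg.
Tool frame: the origin (TCP) lies on the centre line of the jaws, within the pads' length; the fingertips stand env.tip_reach ahead of it and the grasp point (between the pads) lies 11 mm behind it (env.tip_reach is the distance from the TCP to the fingertips, in m); z points along the fingers, y is the direction in which the jaws open and shut (so a half turn about z gives the same grasp; the last joint's range is limited). The gripper opens to 94 mm and grips with 3 to 60 N. Pads are 16 mm wide; open, the fingers measure 119 mm over their backs; the gripper's body (75 mm by 177 mm) begins 78 mm behind the grasp point.
Start: joints at [1.173, 0.087, 1.371, -0, 1.684, -0.103], TCP at [0.16, 0.526, 0.192] pointing down, gripper open.
Joint ranges: [-3.1, 3.1], [-0.76, 2.03], [0.27, 2.55], [-1.08, 4.22], [0.17, 2.65], [-2.57, 2.57]. Speed limits (rad/s): [2.79, 2.79, 3.14, 3.14, 3.14, 3.14].

## Interface

Orientations are given as a unit quaternion [w, x, y, z].
In Python, from plant import env gives the robot as it stands.
- The arm moves only by the shell command python3 -m creep 'ROWS' [OPENING] [FORCE]. ROWS is JSON, one flat list of numbers, 6 for each row, row after row: the shift along the tool's x, y, z in mm, then the turn, a rotation vector about the tool's x, y, z in degrees. In form: [tx, ty, tz, rx, ry, rz, tx, ty, tz, rx, ry, rz, ...]. A call has 1 to 5 rows; each row is the pose to reach, as a shift and turn from the pose commanded when the call began, along the tool's axes at that moment; what a row does not reach only later rows make up. A row lasts 1/12 s, in which the tool goes at most 41.7 mm and 7.16 degrees, less where a joint would pass 70% of its speed; a pose out of reach is approached as far as the arm can. A call with a gripper value outside its range is refused whole. OPENING is the finger opening in mm, from 0 to 94, set as the call begins (- or left out, the last holds). The fingers move at their own pace and stop on an object; FORCE is the grip in N (left out, the last holds). Time passes only in rows, so rows that repeat a pose let the fingers close. It gives the time, the measured TCP pose, the force and the opening at its end, in the units of the state.
- env.get_obs(): the state, without advancing time (a new reading comes with each control period).
- env.read_camera(name): name is "scene" or "top" or "wrist"; returns the picture (420x560x3 uint8, blue, green, red); there is no depth.
- env.camera_info(name): a dict with "intrinsics" (3x3 intrinsics, pixels), "rvec" (rotation vector, rad) and "tvec" (3), from world to camera coordinates, as OpenCV has them. Camera axes: x right, y down, z forward; pixel columns grow to the right and rows downward; lengths in m; the calibration is good to about 2 mm. A picture is of the moment at which its call begins: read the wrist's pose just before it. camera_info takes no time and is no camera call; for the wrist camera it gives the pose at the moment of the call.
- env.finish_job(): hands the job in, once; it reports no verdict.
The state is a dict: "time": time; "joints": joint angles; "qvel": joint speeds; "tau": joint torques, N m; "position": TCP position; "orientation": TCP orientation; "ft_force": force on the tool from outside, world axes, zero at the start; "wrist_torque": the same for the moment, N m; "width": opening from 0.0 (shut) to 1.0 (fully open).
Only numpy, scipy, OpenCV 4.12 (cv2) and the standard library are available. Lean on these libraries where they do the work, as an engineer would, in place of code of your own. Each camera call takes 0.05 s, during which the arm holds its last target.

## Task

The red culture dish has to go into the incubator lid down. Set it flat, lid up, on the flap of the blue turning ramp and let go of it, then swing the flap's black roller handle over towards the ramp so that the dish tips off and comes to rest lid down on the ramp, against the stop at its foot. Leave the other dishes where they are.

Things in the scene. Friction and masses are not known exactly. Their poses are not given: they have to be found in the camera images.
- dish_red_mid (a point): Centre (half-way up) of the loose square culture dish with the red base, 60 x 60 x 18 mm, about 45 g, starts on the bench lid up: the lid has a white rim round a window that shows the red, the underside is plain red with a white writing patch. z of this frame points out through the lid; x and y run square to the sides.
- dish_yellow_mid (a point): Centre of a dish of the same size and make with a yellow base; it stays where it is.
- dish_green_mid (a point): Centre of a dish of the same size and make with a green base; it stays where it is.
- flipper: Turning ramp screwed to the bench: blue frame, bare metal flap and ramp. Origin on the bench below the flap's hinge; x points from the flap (-x side) down the ramp (+x side), y along the hinge. Hinge axis 88 mm above the bench. The ramp falls at 40 degrees, is 100 mm long, 110 mm wide between blue walls, with a stop 18 mm high at its foot. Spans x -85 to +101, y -60 to +60 mm, plus the handle.
- flap (a joint): Swing of the flap about the hinge, rad: 0 = level, lying back on its rest; 2.18 = fully over towards the ramp. It turns easily (under 3 N at the handle, lightly damped); once past upright it falls slowly on to the end and stays there.
- flap_seat (a point): Where the dish's centre belongs on the level flap: 101 mm above the bench, 40 mm from the hinge towards -x. The flap's top face is 92 mm up, 80 mm long (from the hinge to -x), 90 mm wide, plain at sides and rear; a toe lip 14 mm high stands at the hinge, 10 mm ahead of a dish centred here. Set the dish square to the fixture's x and y. At joint 0 this frame has the fixture's axes.
- flap_bar (a point): Middle of the flap's black roller handle: free-turning, 16 mm thick, 46 mm long along the hinge direction, 100 mm to the -y side of the flap's middle, on a lever arm 75 mm from the hinge. Flap level: 53 mm behind the hinge (-x), 53 mm above it; fully over: 74 mm ahead, 13 mm above. Closed fingers with tips 20 mm above the hinge, moved level to +x to 60 mm past the hinge, push it over.
- flipper_rest (a point): Where the centre of the dish comes to rest when it lies lid down on the ramp against the foot stop: 63 mm from the hinge towards +x, 40 mm above the bench.

How it is judged:
On the way, in this order (a step that is already met when the one before it is completed fails the run):
1. the red dish lies lid up on the level flap, let go (distance between dish_red_mid and flap_seat below 0.02 m and angle between dish_red_mid's own z axis and vertical below 0.17 rad and value of joint flap below 0.1 rad and contact force between dish_red and the fingers below 0.1 N), for 0.2 s.
2. the flap is swung over towards the ramp (value of joint flap above 1.6 rad).
At the end, for the whole second after the job is handed in: The red dish lies still, lid down, flat on the ramp (within 10 degrees of its slope), its centre within 35 mm of the resting place against the foot stop; the yellow and green dishes are within 20 mm of where they started (distance between dish_red_mid and flipper_rest below 0.035 m and angle between dish_red_mid's own z axis and vertical between 2.27 and 2.62 rad and linear speed of dish_red below 0.02 m/s and distance of each of dish_yellow_mid, dish_green_mid from where it was at the start of the episode below 0.02 m); the robot touches nothing.
It fails at once if the yellow or the green dish is disturbed (moved more than 20 mm) (distance of any of dish_yellow_mid, dish_green_mid from where it was at the start of the episode above 0.02 m).
It also fails if it takes over 48 s, if anything falls off the work surface, if the arm or the gripper's body presses on something with over 40 N, if the wrist force passes 120 N, or if a joint passes its speed limit or range.

## Working session

There is one attempt and no reset: what is moved stays moved. The work goes in short steps, Python scripts to look and compute and a shell command to move; the robot and the scene stay as the last step left them, time stands still between calls to the robot, and variables do not carry over. Pictures are saved under pics/ and viewed, and the job is handed in when it is done.

```bash
ls; mkdir -p pics; python3 - <<'E'
from plant import env
import cv2
for n in ["top","scene"]:
    cv2.imwrite(f"pics/{n}0.png",env.read_camera(n))
o=env.get_obs();print(o, env.tip_reach)
print(env.camera_info("top"))
E
```

```text
pics
{'time': 0.1, 'joints': array([ 1.17291731e+00,  8.78960462e-02,  1.37207958e+00, -5.15058361e-07,
        1.68358686e+00, -1.03098227e-01]), 'qvel': array([-0.00014657, -0.00228014, -0.00387887,  0.00059619, -0.00240987,
       -0.00058072]), 'tau': array([ 1.81104890e-03, -3.41250515e+01, -3.03302479e+01,  7.20014283e-02,
        3.05209262e-02, -1.08559800e-04]), 'position': array([0.15959722, 0.52580399, 0.19132501]), 'orientation': array([-2.43891058e-04,  1.46857283e-01,  9.89157201e-01, -9.54243994e-04]), 'ft_force': array([-0.26274652, -0.69738222,  0.3897986 ]), 'wrist_torque': array([ 0.03829195, -0.01136865, -0.07481278]), 'width': 1.0014189261140058} 0.008
{'intrinsics': array([[393.44605222,   0.        , 280.78582214],
       [  0.        , 393.44605222, 209.84167769],
       [  0.        ,   0.        ,   1.        ]]), 'rvec': array([ 2.16304101, -2.14855248,  0.06282646]), 'tvec': array([0.10723899, 0.5202992 , 1.00211829])}
```

View pics/top0.png

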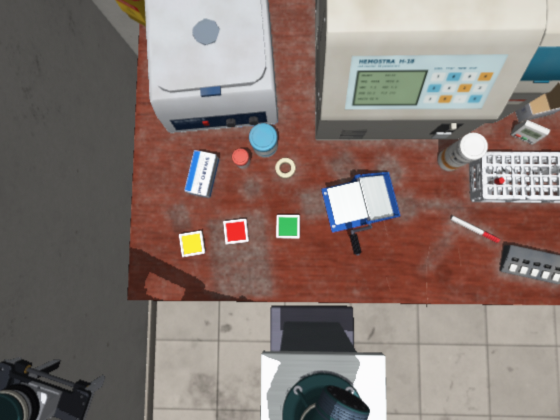

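View pics/scene0.png

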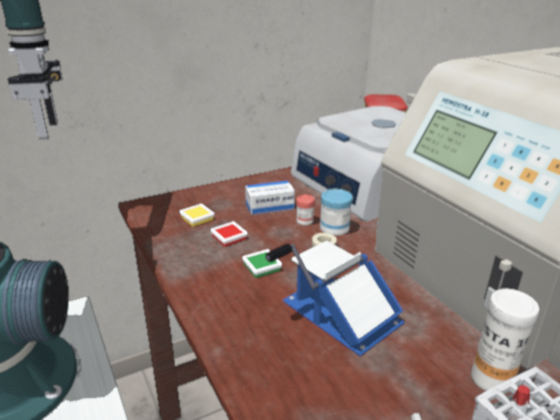

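```bash
python3 - <<'E'
import cv2
im=cv2.imread("pics/top0.png")
cv2.imwrite("pics/c1.png",cv2.resize(im[205:265,170:310],None,fx=5.6,fy=5.6,interpolation=cv2.INTER_CUBIC))
cv2.imwrite("pics/c2.png",cv2.resize(im[165:260,310:410],None,fx=6,fy=6,interpolation=cv2.INTER_CUBIC))
E
```

```text
(no output)
```

View pics/c1.png

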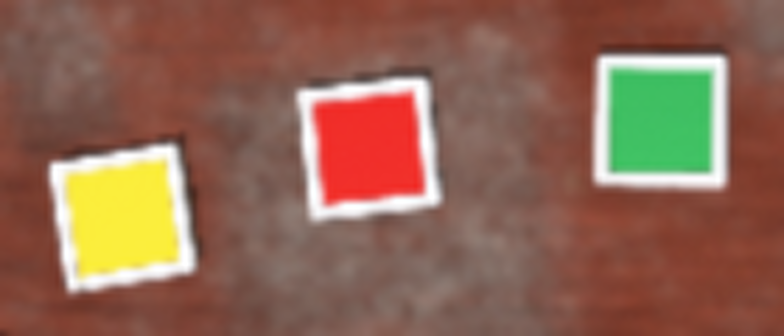

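View pics/c2.png

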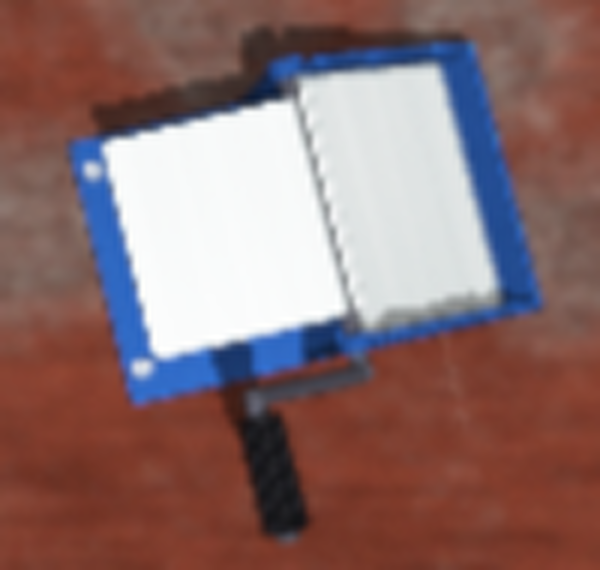

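```bash
cat > h.py <<'E'
import numpy as np, cv2
from plant import env
from scipy.spatial.transform import Rotation as R
from scipy.optimize import least_squares
def proj(P,c): return cv2.projectPoints(np.asarray(P,float).reshape(-1,3),c['rvec'],c['tvec'],c['intrinsics'],None)[0][:,0]
def unproj(uv,z,c):
    Rm=cv2.Rodrigues(c['rvec'])[0];C=-Rm.T@c['tvec'].ravel()
    d=np.c_[np.atleast_2d(uv),np.ones(len(np.atleast_2d(uv)))]@np.linalg.inv(c['intrinsics']).T@Rm
    return C+d*((z-C[2])/d[:,2])[:,None]
def fit(P,uv,c,x0):
    def T(p):
        q=np.array(P,float)/1000;q=q@R.from_euler('z',p[2]).as_matrix().T;q[:,:2]+=p[:2];return q
    r=least_squares(lambda p:(proj(T(p),c)-uv).ravel(),x0,loss='soft_l1');return r.x,(proj(T(r.x),c)-uv)
E
python3 - <<'E'
from h import *
c=env.camera_info("top")
S=lambda a,s,o:np.array(a,float)/s+o-0.5+0.5/s
uv=S([(298,90),(427,77),(440,206),(312,220)],5.6,(170,205))
# image up = +x, left=+y
p,e=fit([(30,30,18),(30,-30,18),(-30,-30,18),(-30,30,18)],uv,c,[.3,.2,0]);print("red",p,np.degrees(p[2]),e.round(2).tolist())
for n,q in (("yel",[(50,162),(178,145),(195,270),(72,290)]),("grn",[(597,55),(727,55),(727,187),(595,185)])):
    p,e=fit([(30,30,18),(30,-30,18),(-30,-30,18),(-30,30,18)],S(q,5.6,(170,205)),c,[.3,.2,0]);print(n,p,np.degrees(p[2]))
uv=S([(104,143),(155,357),(350,318),(293,97),(288,533),(262,415)],6,(310,165))
p,e=fit([(-80,45,92),(-80,-45,92),(0,-45,92),(0,45,106),(-53,-123,141),(-53,-77,141)],uv,c,[.3,-.1,-1.4]);print("fix",p,np.degrees(p[2]),e.round(2).tolist())
E
```

```text
red [0.46370927 0.22985571 0.11735706] 6.724064246959293 [[0.37, 0.34], [-0.17, 0.14], [-0.2, -0.23], [0.02, -0.23]]
yel [0.4306828  0.34535488 0.16806563] 9.629451080665707
grn [ 0.47766487  0.09251946 -0.00100871] -0.05779459283913594
fix [ 0.54123524 -0.09203986 -1.33103131] -76.26247654117533 [[-0.26, 0.29], [0.17, 0.33], [-0.16, -0.79], [1.03, -0.61], [0.06, 0.26], [-0.6, 0.28]]
```

```bash
cat >> h.py <<'E'
def rel(pos,yaw):
    "shift mm / rotvec deg in tool axes to reach TCP pos, tool down, tool y at world yaw (deg, mod 180)"
    o=env.get_obs();q=o['orientation'];Rc=R.from_quat([q[1],q[2],q[3],q[0]])
    best=None
    for k in(0,180):
        a=np.radians(yaw+k);y=np.array([np.cos(a),np.sin(a),0]);z=np.array([0,0,-1.]);x=np.cross(y,z)
        rv=np.degrees((Rc.inv()*R.from_matrix(np.c_[x,y,z])).as_rotvec())
        if best is None or np.linalg.norm(rv)<np.linalg.norm(best):best=rv
    print('t',o['time'],'pos',o['position'].round(4),'w',o['width'].round(3),'F',o['ft_force'].round(1),'j6',o['joints'][5].round(2))
    print('shift',(Rc.inv().apply(np.array(pos)-o['position'])*1000).round(1),'rot',best.round(1))
E
python3 -c "
from h import *
rel([.464,.230,.15],6.7)"
```

```text
Traceback (most recent call last):
  File "h.py", line 22, in rel
    print('t',o['time'],'pos',o['position'].round(4),'w',o['width'].round(3),'F',o['ft_force'].round(1),'j6',o['joints'][5].round(2))
                                                         ^^^^^^^^^^^^^^^^
AttributeError: 'float' object has no attribute 'round'
```

```bash
sed -i "s/o\['width'\].round(3)/round(o['width'],3)/" h.py
python3 -c "
from h import *
rel([.464,.230,.15],6.7)"
```

```text
t 0.1 pos [0.1596 0.5258 0.1913] w 1.001 F [-0.3 -0.7  0.4] j6 -0.1
shift [-377.2 -194.5   41.6] rot [-0.1  0.1 66.4]
```

```bash
python3 -m creep '[-35,-18,4,0,0,6,-70,-36,8,0,0,12,-105,-54,12,0,0,18,-140,-72,16,0,0,24,-175,-90,20,0,0,30]' 94
python3 -c "
from h import *
rel([.464,.230,.15],6.7)"
```

```text
time: 0.52
position: [0.3017, 0.3878, 0.1717]
orientation: [-0.0, 0.4, 0.917, -0.0]
ft_force: [0.5, 0.5, -0.4]
width: 1.001
t 0.5167 pos [0.3017 0.3878 0.1717] w 1.001 F [ 0.5  0.5 -0.4] j6 0.05
shift [-226.    11.7   21.7] rot [-0.   0.  36.2]
```

```bash
python3 -m creep '[-38,2,4,0,0,7,-76,4,8,0,0,14,-114,6,12,0,0,21,-152,8,16,0,0,28,-190,10,20,0,0,35]'
python3 -c "
from h import *
rel([.464,.230,.15],6.7)"
```

```text
time: 0.93
position: [0.439, 0.2558, 0.1518]
orientation: [-0.0, 0.658, 0.753, -0.0]
ft_force: [1.2, 0.9, 0.3]
width: 0.999
t 0.9333 pos [0.439  0.2558 0.1518] w 0.999 F [1.2 0.9 0.3] j6 0.28
shift [-28.9  21.3   1.8] rot [-0.  -0.   1.1]
```

```bash
python3 -m creep '[-15,11,1,0,0,1,-29,21,2,0,0,1,-29,21,2,0,0,1,-29,21,2,0,0,1]'
python3 -c "
from h import *
rel([.464,.230,.15],6.7)
c=env.camera_info('wrist');cv2.imwrite('pics/w1.png',env.read_camera('wrist'))
np.savez('w1.npz',**c)
print(proj([[.4637,.2299,.018]],c))"
```

```text
time: 1.27
position: [0.463, 0.2311, 0.1497]
orientation: [-0.001, 0.663, 0.749, -0.001]
ft_force: [-0.3, -0.5, -0.0]
width: 1.001
t 1.2667 pos [0.463  0.2311 0.1497] w 1.001 F [-0.3 -0.5 -0. ] j6 0.23
shift [-1.3  0.8 -0.3] rot [-0.1 -0.   0.3]
[[277.18254782 207.07965563]]
```

View pics/w1.png

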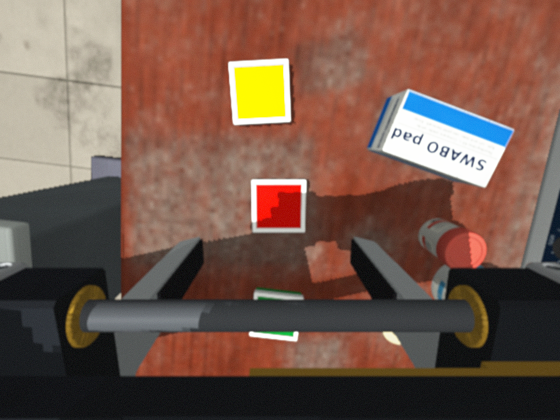

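```bash
python3 -m creep '[-1,1,34,0,0,0,-1,1,68,0,0,0,-1,1,100,0,0,0,-1,1,125,0,0,0,-1,1,138,0,0,0]'
python3 -m creep '[0,0,0,0,0,0,0,0,0,0,0,0]'
python3 -c "
from h import *
rel([.464,.230,.0115],6.7)"
```

```text
time: 1.73
position: [0.4606, 0.2312, 0.0085]
orientation: [-0.002, 0.661, 0.75, -0.003]
ft_force: [-0.3, -0.5, -0.2]
width: 1.002
time: 1.9
position: [0.463, 0.2316, 0.012]
orientation: [-0.001, 0.661, 0.75, -0.001]
ft_force: [-0.1, 0.3, 0.5]
width: 1.0
t 1.9 pos [0.463  0.2316 0.012 ] w 1.0 F [-0.1  0.3  0.5] j6 0.23
shift [-1.7  0.8  0.5] rot [-0.1  0.   0.5]
```

```bash
python3 -m creep '[-1,1,0,0,0,0,-1,1,0,0,0,0,-1,1,0,0,0,0,-1,1,0,0,0,0,-1,1,0,0,0,0]' 50 15
python3 -m creep '[0,0,0,0,0,0,0,0,0,0,0,0,0,0,0,0,0,0]'
```

```text
time: 2.32
position: [0.4659, 0.2302, 0.0133]
orientation: [0.0, 0.662, 0.75, 0.001]
ft_force: [-0.2, 0.6, -0.0]
width: 0.68
time: 2.57
position: [0.4654, 0.2299, 0.0124]
orientation: [0.0, 0.662, 0.75, 0.0]
ft_force: [-1.1, -0.3, -0.1]
width: 0.536
```

```bash
python3 -c "
from h import *
cv2.imwrite('pics/w2.png',env.read_camera('wrist'));cv2.imwrite('pics/s2.png',env.read_camera('scene'))
o=env.get_obs();print(o['width'],o['position'])"
```

```text
0.53298038106454 [0.4653704  0.22992418 0.01234424]
```

View pics/w2.png

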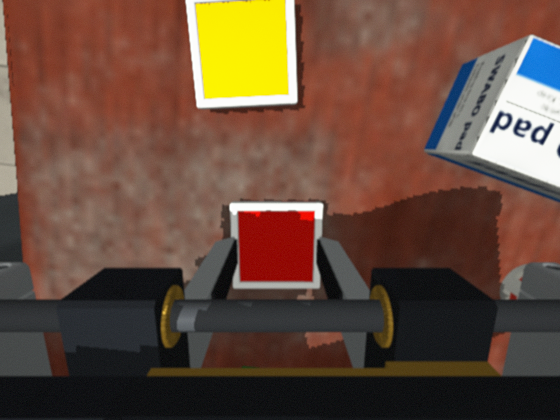

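View pics/s2.png

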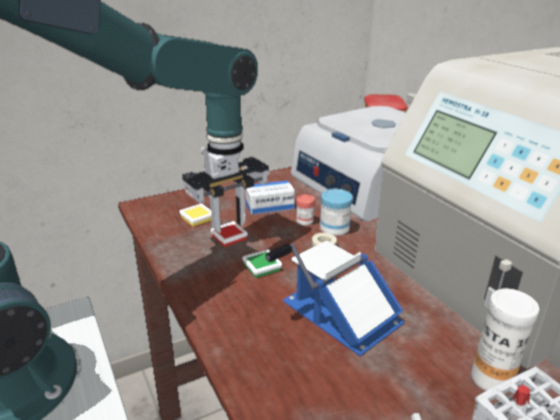

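```bash
python3 -c "
from h import *
c=env.camera_info('wrist')
print(unproj([(230,205),(324,204),(320,287),(233,287)],.018,c).round(4))
o=env.get_obs();print(o['width'],o['position'])
p=o['position'];print(proj([p,[p[0],p[1],.004]],c))
Rm=cv2.Rodrigues(c['rvec'])[0];print(-Rm.T@c['tvec'],Rm[2])
c=np.load('w1.npz');q=unproj([(250,180),(306,180),(306,232),(252,233)],.018,c);print(q.round(4),q.mean(0))
"
```

```text
[[0.4321 0.2557 0.018 ]
 [0.4917 0.2638 0.018 ]
 [0.4983 0.2062 0.018 ]
 [0.4392 0.1988 0.018 ]]
0.53298038106454 [0.4653704  0.22992418 0.01234424]
[[276.61753763 245.98317309]
 [276.61071813 242.0004695 ]]
[0.45676846 0.29800745 0.20450358] [ 0.02909793 -0.23138874 -0.97242612]
[[0.4306 0.2562 0.018 ]
 [0.4911 0.2637 0.018 ]
 [0.4997 0.2052 0.018 ]
 [0.439  0.1965 0.018 ]] [0.4651172  0.23039337 0.018     ]
```

```bash
python3 -c "
from h import *
c=env.camera_info('wrist')
o=env.get_obs();q=o['orientation'];Rc=R.from_quat([q[1],q[2],q[3],q[0]]);p=o['position']
for w in (25,30):
  for tz in (8,-20,-60):
    print(w,tz,proj(p+Rc.apply(np.array([[x,s*w,tz] for s in(-1,1) for x in (-8,8)])/1000),c).round(0).tolist())
im=cv2.imread('pics/w2.png');cv2.imwrite('pics/w2c.png',cv2.resize(im[180:380,150:410],None,fx=3,fy=3,interpolation=cv2.INTER_CUBIC))
"
```

```text
25 8 [[242.0, 253.0], [241.0, 231.0], [312.0, 253.0], [312.0, 231.0]]
25 -20 [[236.0, 269.0], [236.0, 245.0], [317.0, 269.0], [318.0, 245.0]]
25 -60 [[226.0, 303.0], [225.0, 273.0], [328.0, 303.0], [329.0, 273.0]]
30 8 [[235.0, 253.0], [234.0, 231.0], [319.0, 253.0], [319.0, 231.0]]
30 -20 [[228.0, 269.0], [227.0, 245.0], [325.0, 269.0], [326.0, 245.0]]
30 -60 [[216.0, 303.0], [214.0, 273.0], [338.0, 303.0], [339.0, 273.0]]
```

View pics/w2c.png

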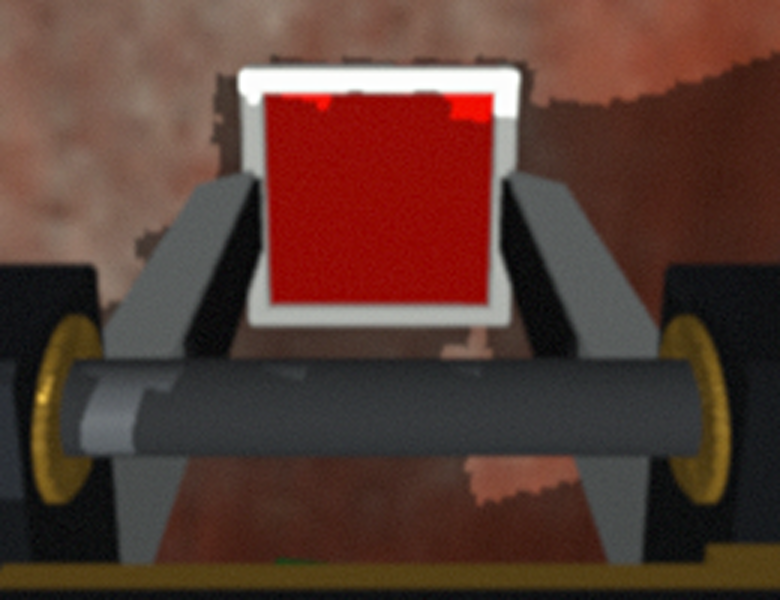

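```bash
python3 -m creep '[0,0,0,0,0,0,0,0,0,0,0,0,0,0,0,0,0,0,0,0,0,0,0,0]' 40 15
python3 -c "
from h import *
cv2.imwrite('pics/w3.png',env.read_camera('wrist')[180:380,150:410].repeat(3,0).repeat(3,1))
print(env.get_obs()['tau'])"
```

```text
time: 3.0
position: [0.4654, 0.23, 0.0124]
orientation: [-0.0, 0.662, 0.75, 0.0]
ft_force: [0.7, -0.3, 0.7]
width: 0.426
[-9.35084026e-04 -3.28121638e+01 -2.73626035e+01  7.38207554e-02
 -5.77695992e-04 -2.52656639e-05]
```

View pics/w3.png

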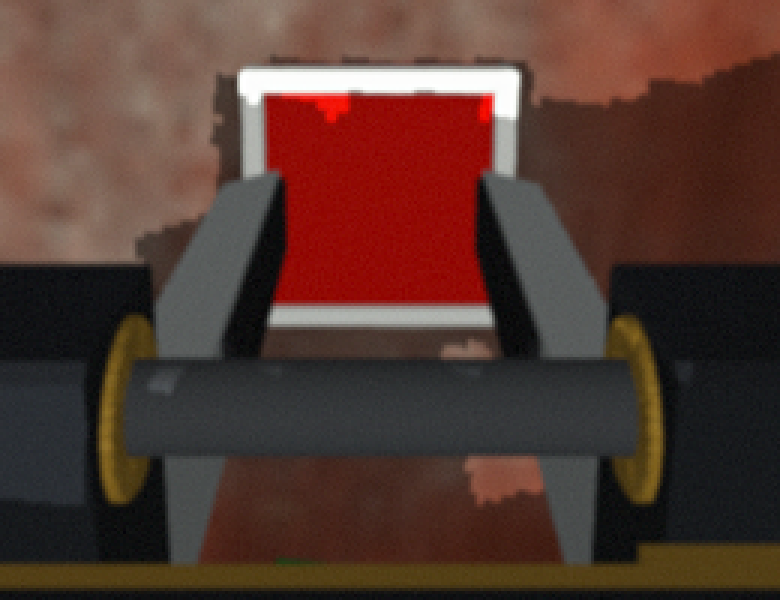

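The fingers closed above the lid: at TCP z 0.012 the tips show about 20 mm up, not the 4 mm that tip_reach implies. I'll open and go down in small steps, checking force and picture.

```bash
python3 -m creep '[0,0,0,0,0,0,0,0,0,0,0,0,0,0,0,0,0,0,0,0,0,0,0,0,0,0,0,0,0,0]' 80 15
python3 -m creep '[0,0,0,0,0,0,0,0,2,0,0,0,0,0,4,0,0,0,0,0,6,0,0,0,0,0,8,0,0,0]'
python3 -m creep '[0,0,0,0,0,0,0,0,0,0,0,0]'
python3 -c "
from h import *
c=env.camera_info('wrist')
o=env.get_obs();q=o['orientation'];Rc=R.from_quat([q[1],q[2],q[3],q[0]]);p=o['position'];print(p,o['width'])
for tz in (8,-6,-20): print(tz,proj(p+Rc.apply(np.array([[x,s*o['width']*47,tz] for s in(-1,1) for x in (-8,8)])/1000),c).round(0).tolist())
cv2.imwrite('pics/w4.png',env.read_camera('wrist')[180:380,150:410].repeat(3,0).repeat(3,1))
"
```

```text
time: 3.47
position: [0.4654, 0.23, 0.0124]
orientation: [0.0, 0.662, 0.75, 0.0]
ft_force: [0.1, 0.0, 0.3]
width: 0.745
time: 3.88
position: [0.4653, 0.2299, 0.0041]
orientation: [-0.0, 0.662, 0.75, -0.0]
ft_force: [0.2, -0.0, 0.7]
width: 0.855
time: 4.05
position: [0.4652, 0.2299, 0.0041]
orientation: [-0.0, 0.662, 0.75, -0.0]
ft_force: [-0.5, -0.4, -0.3]
width: 0.851
[0.46517637 0.22989443 0.00408959] 0.8513855716126535
8 [[221.0, 253.0], [220.0, 231.0], [333.0, 253.0], [334.0, 231.0]]
-6 [[217.0, 260.0], [216.0, 238.0], [336.0, 260.0], [338.0, 238.0]]
-20 [[212.0, 269.0], [211.0, 245.0], [341.0, 269.0], [342.0, 245.0]]
```

View pics/w4.png

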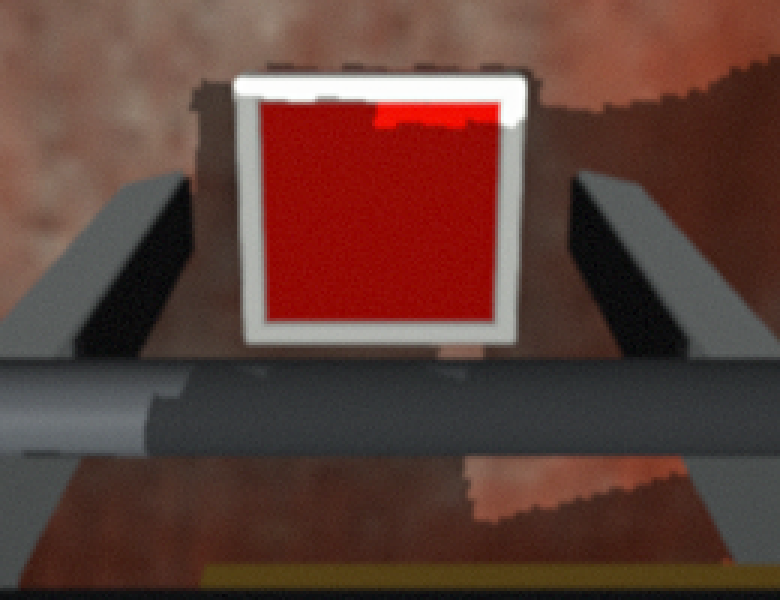

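```bash

python3 -m creep '[0,0,2,0,0,0,0,0,4,0,0,0,0,0,6,0,0,0,0,0,8,0,0,0,0,0,8,0,0,0]'
python3 -m creep '[0,0,0,0,0,0]'
python3 -c "
from h import *
cv2.imwrite('pics/w5.png',env.read_camera('wrist')[180:380,150:410].repeat(3,0).repeat(3,1))
cv2.imwrite('pics/s5.png',env.read_camera('scene')[150:270,150:310].repeat(5,0).repeat(5,1))
"
```

```text
time: 4.52
position: [0.4649, 0.2298, -0.0043]
orientation: [-0.0, 0.662, 0.75, -0.0]
ft_force: [-0.6, -1.0, 0.1]
width: 0.849
time: 4.6
position: [0.4652, 0.2299, -0.0039]
orientation: [-0.0, 0.662, 0.75, -0.0]
ft_force: [-0.1, 0.1, -0.8]
width: 0.849
```

View pics/s5.png

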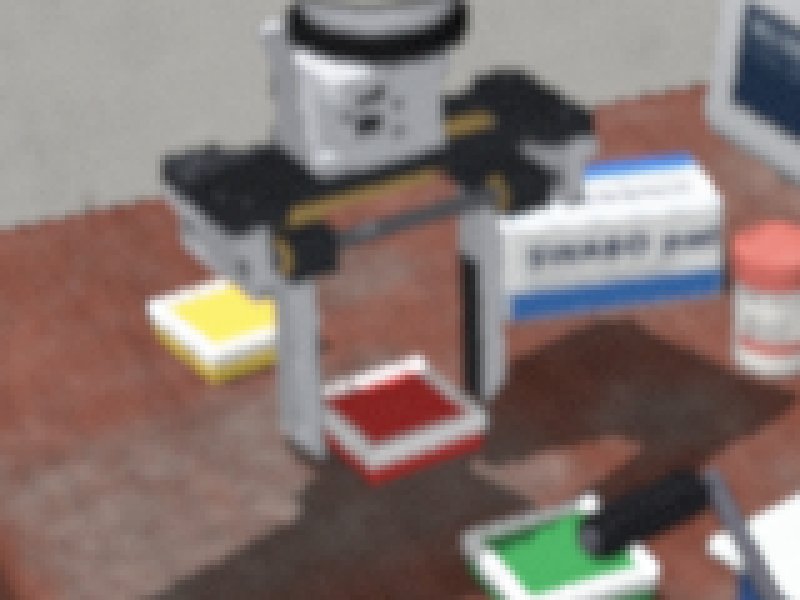

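View pics/w5.png

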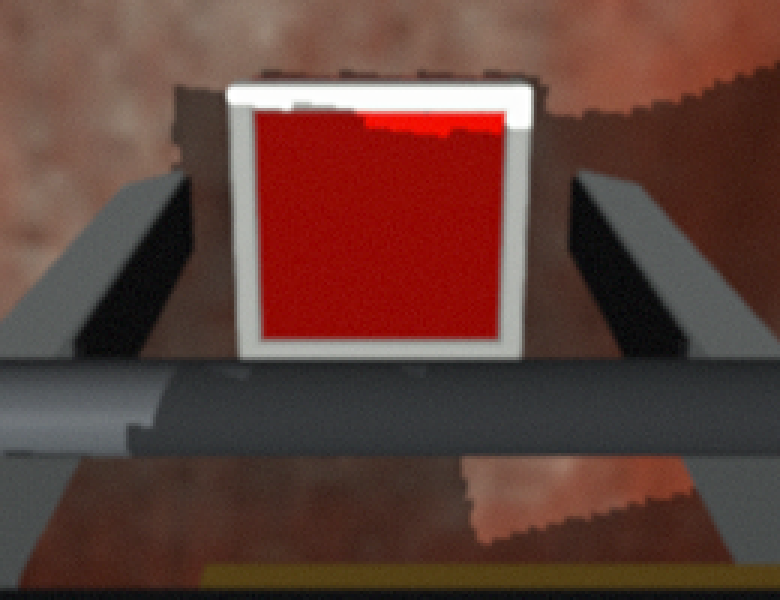

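```bash

python3 -m creep '[0,0,0,0,0,0,0,0,0,0,0,0,0,0,0,0,0,0,0,0,0,0,0,0,0,0,0,0,0,0]' 40 15
python3 -m creep '[0,0,0,0,0,0,0,0,0,0,0,0]'
```

```text
time: 5.12
position: [0.4655, 0.23, -0.0035]
orientation: [0.0, 0.662, 0.75, 0.0]
ft_force: [-0.1, -0.1, -0.3]
width: 0.634
time: 5.28
position: [0.4655, 0.23, -0.0035]
orientation: [0.0, 0.662, 0.75, 0.0]
ft_force: [-0.6, -0.4, 1.7]
width: 0.638
```

```bash

python3 -m creep '[0,0,-25,0,0,0,0,0,-60,0,0,0,0,0,-100,0,0,0,0,0,-140,0,0,0,0,0,-175,0,0,0]' 
python3 -m creep '[0,0,0,0,0,0,0,0,0,0,0,0]'
python3 -c "
from h import *
rel([.5317,-.0532,.17],13.74)
cv2.imwrite('pics/w6.png',env.read_camera('wrist'))"
```

```text
time: 5.7
position: [0.4654, 0.23, 0.1739]
orientation: [0.0, 0.662, 0.75, 0.001]
ft_force: [0.7, 1.0, -0.8]
width: 0.634
time: 5.87
position: [0.4669, 0.2305, 0.1744]
orientation: [0.002, 0.662, 0.75, 0.003]
ft_force: [0.2, -0.2, -0.7]
width: 0.636
t 5.8667 pos [0.4669 0.2305 0.1744] w 0.636 F [ 0.2 -0.2 -0.7] j6 0.23
shift [-289.6   29.1    4.2] rot [ 0.4 -0.1 -6.6]
```

View pics/w6.png

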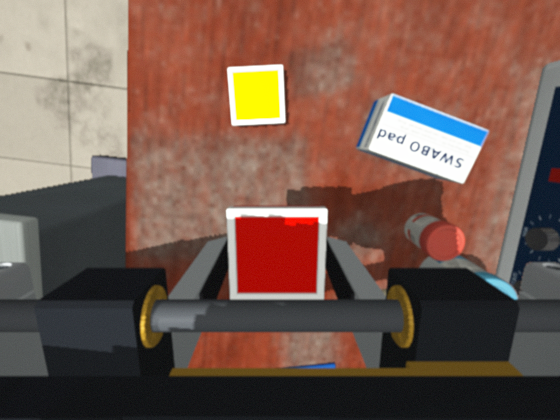

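```bash

python3 -m creep '[-30,3,0,0,0,-1,-65,7,0,0,0,-2,-100,10,0,0,0,-3,-135,14,0,0,0,-4,-170,17,0,0,0,-5]' 
python3 -m creep '[-30,3,0,0,0,-1,-60,6,0,0,0,-1.5,-85,9,0,0,0,-1.5,-105,11,0,0,0,-1.5,-115,12,0,0,0,-1.5]' 
python3 -m creep '[0,0,0,0,0,0,0,0,0,0,0,0,0,0,0,0,0,0]'
python3 -c "
from h import *
rel([.5317,-.0532,.17],13.74)
c=env.camera_info('wrist');np.savez('w7.npz',**c)
cv2.imwrite('pics/w7.png',env.read_camera('wrist'))
cv2.imwrite('pics/t7.png',env.read_camera('top')[165:260,310:410].repeat(6,0).repeat(6,1))"
```

```text
time: 6.33
position: [0.5018, 0.0619, 0.1682]
orientation: [-0.002, 0.628, 0.778, -0.002]
ft_force: [1.0, 0.1, -0.6]
width: 0.638
time: 6.75
position: [0.538, -0.0487, 0.1679]
orientation: [-0.002, 0.619, 0.785, -0.002]
ft_force: [0.2, 0.8, -0.7]
width: 0.639
time: 7.0
position: [0.5385, -0.0453, 0.1704]
orientation: [-0.001, 0.618, 0.786, -0.0]
ft_force: [-0.1, 0.2, -1.3]
width: 0.635
t 7.0 pos [ 0.5385 -0.0453  0.1704] w 0.635 F [-0.1  0.2 -1.3] j6 -0.43
shift [-6.  -8.4  0.5] rot [-0.1 -0.1 -0.1]
```

View pics/w7.png

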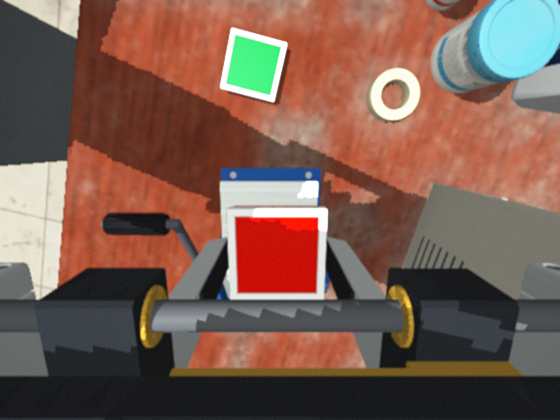

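View pics/t7.png

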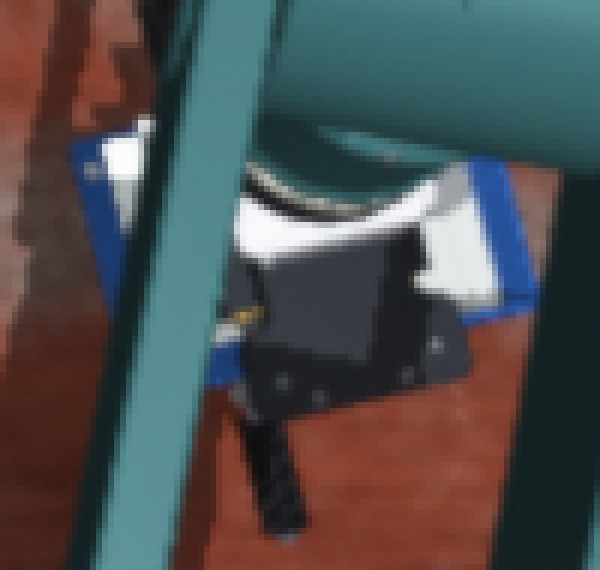

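```bash
python3 -c "
from h import *
c=np.load('w7.npz')
Rf=R.from_euler('z',-1.33103).as_matrix()
P=np.array([(-80,45,92),(-80,-45,92),(-53,-123,141),(-53,-77,141)])/1000@Rf.T+[.54124,-.09204,0]
print(proj(P,c).round(1).tolist())
im=cv2.imread('pics/w7.png');cv2.imwrite('pics/w7c.png',cv2.resize(im[150:300,90:340],None,fx=3.2,fy=3.2,interpolation=cv2.INTER_CUBIC))"
```

```text
[[316.6, 181.6], [217.9, 181.7], [106.4, 224.7], [165.9, 224.7]]
```

View pics/w7c.png

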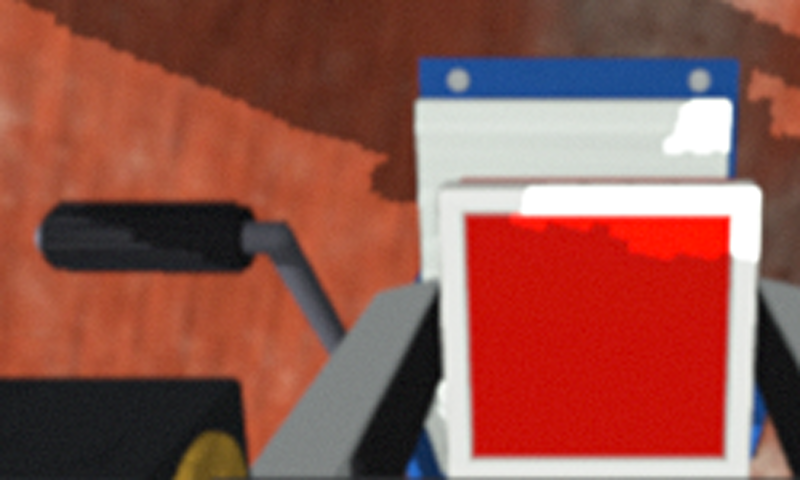

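```bash

python3 -m creep '[-3,-4,10,0,0,0,-6,-7,25,0,0,0,-6,-7,40,0,0,0,-6,-7,55,0,0,0,-6,-7,65,0,0,0]' 
python3 -m creep '[0,0,0,0,0,0,0,0,0,0,0,0]'
python3 -c "
from h import *
rel([.5320,-.0528,.0885],13.74)"
```

```text
time: 7.52
position: [0.5324, -0.0534, 0.1042]
orientation: [-0.001, 0.618, 0.786, -0.001]
ft_force: [-0.7, -0.3, -0.7]
width: 0.64
time: 7.68
position: [0.5331, -0.0536, 0.1057]
orientation: [-0.001, 0.618, 0.786, -0.0]
ft_force: [-1.4, 0.2, -0.1]
width: 0.637
t 7.6833 pos [ 0.5331 -0.0536  0.1057] w 0.637 F [-1.4  0.2 -0.1] j6 -0.44
shift [ 1.  -0.9 17.2] rot [-0.1 -0.  -0.1]
```

```bash

python3 -m creep '[1,-1,4,0,0,0,1,-1,8,0,0,0,1,-1,12,0,0,0,1,-1,15,0,0,0,1,-1,15,0,0,0]' 
python3 -c "
from h import *
cv2.imwrite('pics/s8.png',env.read_camera('scene')[190:310,240:400].repeat(5,0).repeat(5,1))"
```

```text
time: 8.1
position: [0.5321, -0.0532, 0.0906]
orientation: [-0.001, 0.618, 0.786, -0.0]
ft_force: [0.5, 0.7, -1.1]
width: 0.635
```

View pics/s8.png

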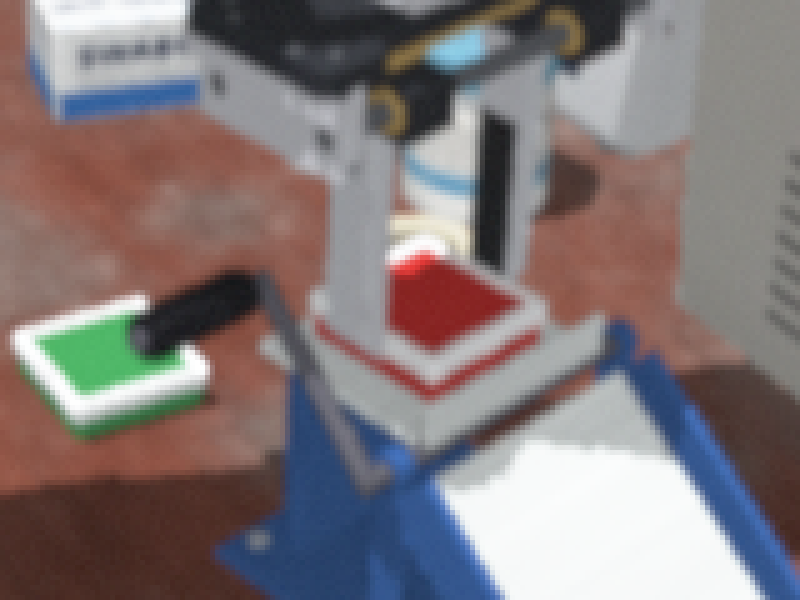

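```bash

python3 -m creep '[0,0,1,0,0,0,0,0,2,0,0,0,0,0,2,0,0,0,0,0,2,0,0,0]' 
python3 -m creep '[0,0,0,0,0,0,0,0,0,0,0,0,0,0,0,0,0,0,0,0,0,0,0,0,0,0,0,0,0,0]' 72 10
python3 -m creep '[0,0,0,0,0,0,0,0,-8,0,0,0,0,0,-20,0,0,0,0,0,-40,0,0,0,0,0,-70,0,0,0]' 
python3 -m creep '[0,0,-35,0,0,0,0,0,-50,0,0,0,0,0,-50,0,0,0]' 
python3 -c "
from h import *
c=env.camera_info('wrist');np.savez('w9.npz',**c)
cv2.imwrite('pics/w9.png',env.read_camera('wrist'))
cv2.imwrite('pics/s9.png',env.read_camera('scene')[190:310,240:400].repeat(5,0).repeat(5,1))"
```

```text
time: 8.48
position: [0.5326, -0.0533, 0.0894]
orientation: [0.0, 0.618, 0.786, 0.0]
ft_force: [0.1, -0.7, -0.6]
width: 0.64
time: 8.9
position: [0.5326, -0.0533, 0.0895]
orientation: [0.0, 0.618, 0.786, 0.0]
ft_force: [0.7, 1.1, 0.8]
width: 0.765
time: 9.32
position: [0.5311, -0.053, 0.1586]
orientation: [-0.002, 0.618, 0.786, -0.001]
ft_force: [0.7, -0.5, 0.9]
width: 0.768
time: 9.57
position: [0.5353, -0.0538, 0.2165]
orientation: [0.005, 0.618, 0.786, 0.003]
ft_force: [0.3, 0.3, 0.5]
width: 0.769
```

View pics/s9.png

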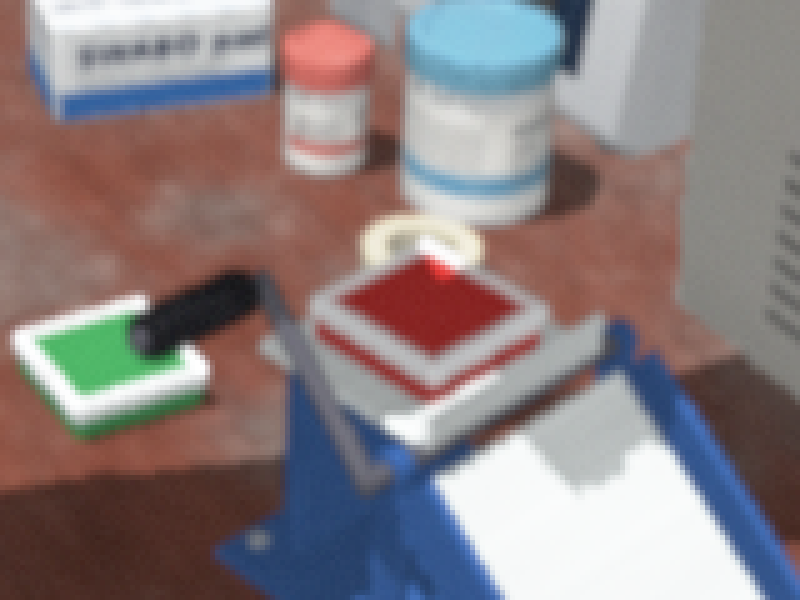

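View pics/w9.png

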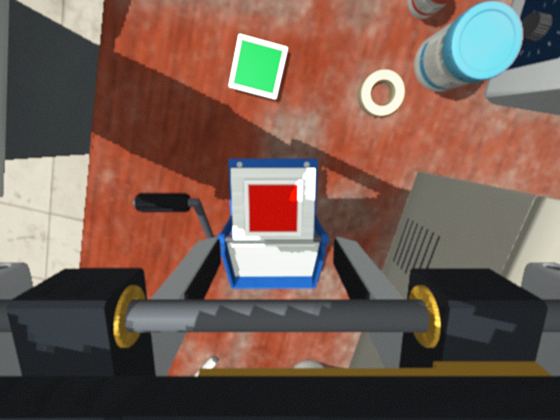

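Dish sits square on the flap, lid up, well behind the lip and free. Next: close fingers, quarter turn (keeps the gripper body clear of the flap), go behind the handle.

```bash
python3 -c "
from h import *
rel([.4215,-.0235,.217],-76.26);rel([.4215,-.0235,.217],-76.26+1)"
```

```text
t 9.6667 pos [ 0.5329 -0.0534  0.2105] w 0.767 F [ 0.   0.5 -0.1] j6 -0.44
shift [  55.3 -101.3   -6.8] rot [ 0.1 -0.1 89.9]
t 9.6667 pos [ 0.5329 -0.0534  0.2105] w 0.767 F [ 0.   0.5 -0.1] j6 -0.44
shift [  55.3 -101.3   -6.8] rot [ 0.1 -0.1 88.9]
```

```bash

python3 -m creep '[11,-20,-6,0,0,7,22,-40,-6,0,0,14,33,-60,-6,0,0,21,44,-80,-6,0,0,28,55,-101,-6,0,0,35]' 0 20
python3 -m creep '[0,0,0,0,0,7,0,0,0,0,0,14,0,0,0,0,0,21,0,0,0,0,0,28,0,0,0,0,0,35]' 
python3 -m creep '[0,0,0,0,0,7,0,0,0,0,0,14,0,0,0,0,0,20,0,0,0,0,0,20,0,0,0,0,0,20]' 
python3 -c "
from h import *
rel([.4215,-.0235,.100],-76.26)
c=env.camera_info('wrist')
o=env.get_obs();q=o['orientation'];Rc=R.from_quat([q[1],q[2],q[3],q[0]]);p=o['position']
for tz in (8,-8): print(tz,proj(p+Rc.apply(np.array([[x,0,tz] for x in (-8,8)])/1000),c).round(0).tolist())
cv2.imwrite('pics/w10.png',env.read_camera('wrist'))"
```

```text
time: 10.08
position: [0.4193, -0.0231, 0.2127]
orientation: [-0.002, 0.828, 0.561, -0.002]
ft_force: [0.2, 0.1, -0.4]
width: 0.449
time: 10.5
position: [0.4202, -0.0233, 0.213]
orientation: [-0.001, 0.958, 0.286, -0.002]
ft_force: [0.1, -0.7, 0.4]
width: 0.092
time: 10.92
position: [0.4205, -0.0234, 0.2136]
orientation: [-0.001, 0.993, 0.12, -0.002]
ft_force: [-0.0, 0.6, -0.2]
width: 0.006
t 10.9167 pos [ 0.4205 -0.0234  0.2136] w 0.006 F [-0.   0.6 -0.2] j6 1.14
shift [  1.3   0.5 113.5] rot [-0.1  0.2  0. ]
8 [[278.0, 251.0], [279.0, 230.0]]
-8 [[279.0, 260.0], [279.0, 237.0]]
```

View pics/w10.png

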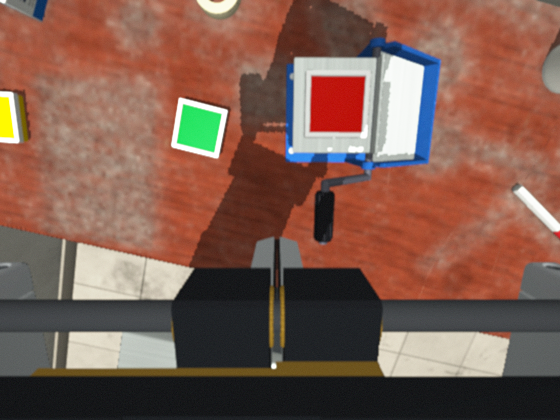

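```bash

python3 -m creep '[1,0,30,0,0,0,1,0,60,0,0,0,1,0,85,0,0,0,1,0,105,0,0,0,1,0,113,0,0,0]'
python3 -m creep '[0,0,0,0,0,0,0,0,0,0,0,0]'
python3 -c "
from h import *
rel([.4215,-.0235,.100],-76.26)
cv2.imwrite('pics/s11.png',env.read_camera('scene')[150:330,200:440].repeat(3,0).repeat(3,1))"
```

```text
time: 11.38
position: [0.4197, -0.0228, 0.0984]
orientation: [-0.001, 0.993, 0.119, -0.003]
ft_force: [-0.9, -0.0, -0.5]
width: 0.005
time: 11.55
position: [0.4225, -0.0234, 0.1027]
orientation: [-0.0, 0.993, 0.119, -0.0]
ft_force: [0.8, 0.3, -0.9]
width: 0.005
t 11.55 pos [ 0.4225 -0.0234  0.1027] w 0.005 F [ 0.8  0.3 -0.9] j6 1.14
shift [-1.  -0.1  2.7] rot [-0.   0.  -0.1]
```

View pics/s11.png

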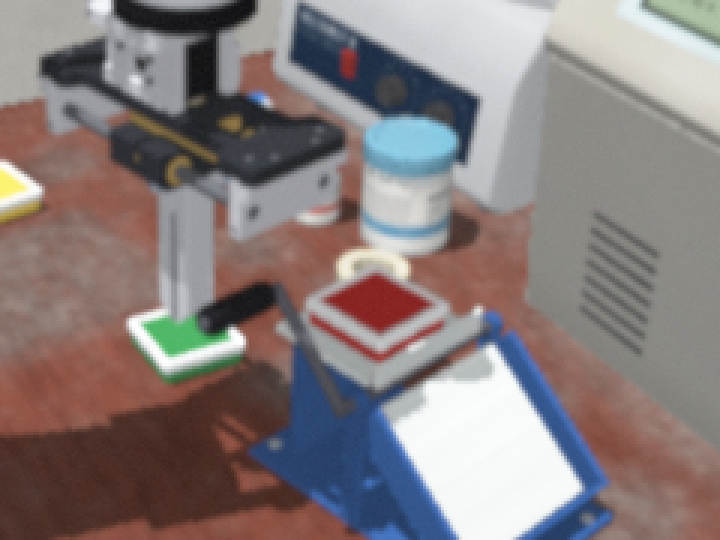

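```bash

python3 -m creep '[-1,8,2,0,0,0,-1,16,2,0,0,0,-1,22,2,0,0,0,-1,28,2,0,0,0,-1,34,2,0,0,0]'
python3 -m creep '[0,6,0,0,0,0,0,12,0,0,0,0,0,18,0,0,0,0,0,24,0,0,0,0,0,30,0,0,0,0]'
python3 -c "
from h import *
rel([.4215,-.0235,.100],-76.26)
cv2.imwrite('pics/s12.png',env.read_camera('scene')[150:330,200:440].repeat(3,0).repeat(3,1))"
```

```text
time: 12.02
position: [0.4301, -0.0572, 0.1008]
orientation: [-0.0, 0.993, 0.118, 0.001]
ft_force: [1.4, 2.0, -0.2]
width: 0.005
time: 12.43
position: [0.4366, -0.0865, 0.1003]
orientation: [-0.0, 0.993, 0.118, -0.0]
ft_force: [1.5, 0.2, 0.2]
width: 0.006
t 12.4333 pos [ 0.4366 -0.0865  0.1003] w 0.006 F [1.5 0.2 0.2] j6 1.01
shift [  0.1 -64.7   0.3] rot [-0.   0.  -0.1]
```

View pics/s12.png

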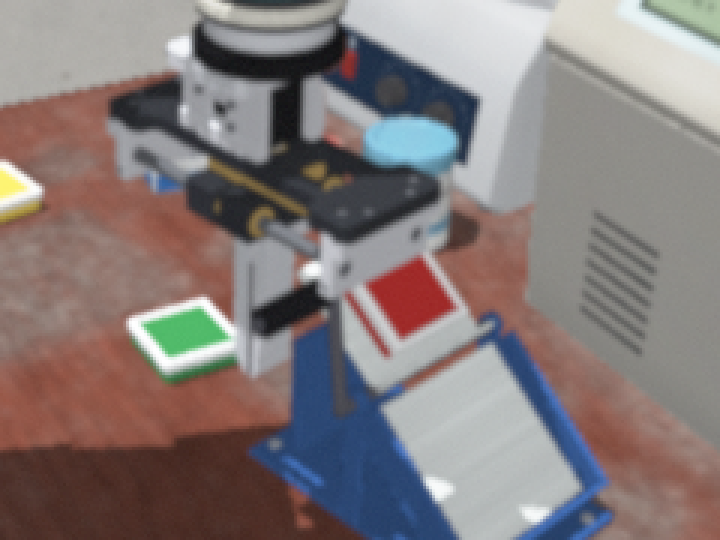

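```bash

python3 -m creep '[0,6,0,0,0,0,0,12,0,0,0,0,0,18,0,0,0,0,0,24,0,0,0,0,0,30,0,0,0,0]'
python3 -m creep '[0,6,0,0,0,0,0,12,0,0,0,0,0,18,0,0,0,0,0,24,0,0,0,0,0,30,0,0,0,0]'
python3 -c "
from h import *
rel([.4215,-.0235,.100],-76.26)
cv2.imwrite('pics/s13.png',env.read_camera('scene')[150:330,200:440].repeat(3,0).repeat(3,1))"
```

```text
time: 12.9
position: [0.4435, -0.1156, 0.1003]
orientation: [0.0, 0.993, 0.118, -0.0]
ft_force: [-0.3, 0.8, 0.6]
width: 0.007
time: 13.32
position: [0.4507, -0.1447, 0.1003]
orientation: [-0.0, 0.993, 0.118, -0.0]
ft_force: [-1.2, 0.2, -0.0]
width: 0.004
t 13.3167 pos [ 0.4507 -0.1447  0.1003] w 0.004 F [-1.2  0.2 -0. ] j6 0.9
shift [ 1.000e-01 -1.247e+02  3.000e-01] rot [-0.   0.  -0.1]
```

View pics/s13.png

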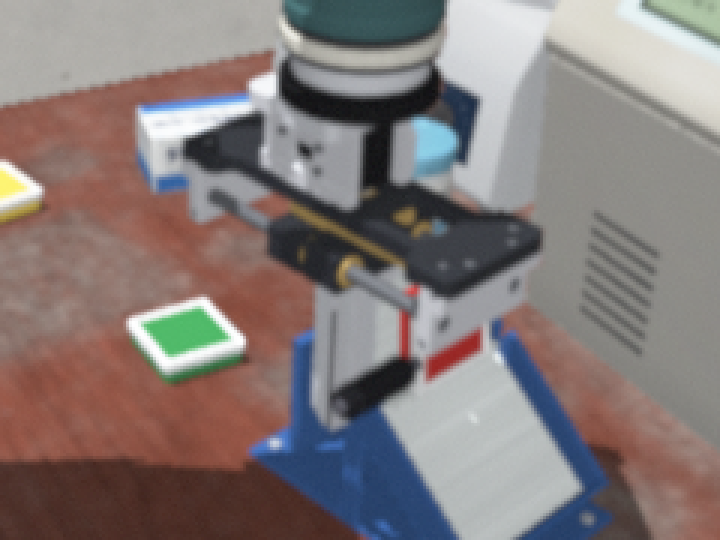

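```bash

python3 -m creep '[0,6,0,0,0,0,0,12,0,0,0,0,0,18,0,0,0,0,0,23,0,0,0,0,0,26,0,0,0,0]'
python3 -m creep '[0,0,0,0,0,0,0,0,0,0,0,0,0,0,0,0,0,0,0,0,0,0,0,0,0,0,0,0,0,0]'
python3 -m creep '[0,0,0,0,0,0,0,0,0,0,0,0,0,0,0,0,0,0,0,0,0,0,0,0,0,0,0,0,0,0]'
python3 -c "
from h import *
cv2.imwrite('pics/s14.png',env.read_camera('scene')[150:330,200:440].repeat(3,0).repeat(3,1))"
```

```text
time: 13.78
position: [0.4569, -0.1702, 0.1004]
orientation: [0.0, 0.993, 0.118, 0.0]
ft_force: [-0.9, -0.2, 0.7]
width: 0.004
time: 14.2
position: [0.4567, -0.1691, 0.1004]
orientation: [-0.0, 0.993, 0.119, 0.0]
ft_force: [-0.0, 0.6, 0.4]
width: 0.006
time: 14.62
position: [0.4567, -0.1693, 0.1004]
orientation: [-0.0, 0.993, 0.119, 0.0]
ft_force: [0.6, 0.6, -0.1]
width: 0.004
```

View pics/s14.png

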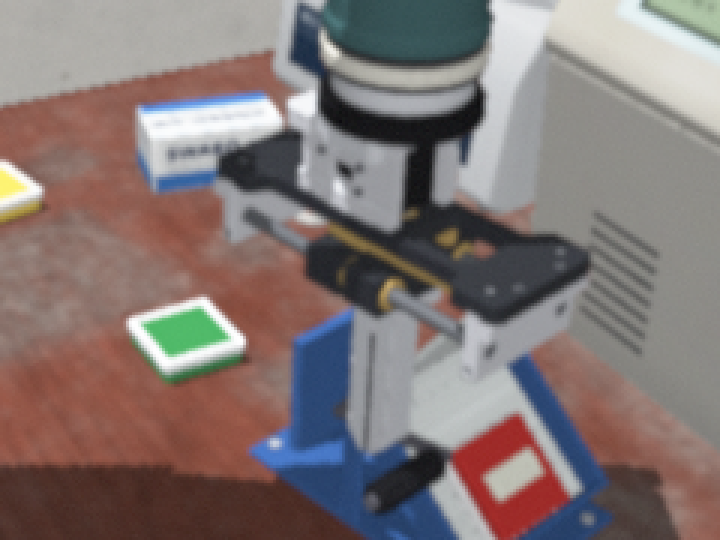

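The dish is lid down on the ramp (writing patch showing). Withdrawing.

```bash

python3 -m creep '[0,-8,0,0,0,0,0,-16,0,0,0,0,-10,-25,0,0,0,0,-20,-30,-10,0,0,0,-20,-30,-30,0,0,0]'
python3 -m creep '[0,0,-30,0,0,0,0,0,-65,0,0,0,0,-30,-95,0,0,0,0,-60,-110,0,0,0,0,-90,-110,0,0,0]'
python3 -m creep '[0,-35,0,0,0,0,0,-75,0,0,0,0,0,-115,0,0,0,0,0,-150,0,0,0,0,0,-170,0,0,0,0]'
python3 -m creep '[0,0,0,0,0,0,0,0,0,0,0,0,0,0,0,0,0,0,0,0,0,0,0,0,0,0,0,0,0,0]'
python3 -c "
from h import *
cv2.imwrite('pics/s15.png',env.read_camera('scene')[150:390,180:440].repeat(2,0).repeat(2,1))
a=env.read_camera('top');cv2.imwrite('pics/t15.png',a);cv2.imwrite('pics/t15c.png',cv2.resize(a[165:260,310:410],None,fx=6,fy=6,interpolation=cv2.INTER_CUBIC))
print(env.get_obs()['time'])
Rf=R.from_euler('z',-1.33103).as_matrix()
print(proj(np.array([63,0,40])/1000@Rf.T+[.54124,-.09204,0],env.camera_info('top')))"
```

```text
time: 15.08
position: [0.4267, -0.1425, 0.1278]
orientation: [-0.002, 0.993, 0.119, -0.003]
ft_force: [0.3, -0.1, 0.2]
width: 0.002
time: 15.5
position: [0.4103, -0.0566, 0.2453]
orientation: [0.001, 0.993, 0.118, 0.004]
ft_force: [0.7, 0.3, -0.1]
width: 0.003
time: 15.92
position: [0.3672, 0.1111, 0.2407]
orientation: [-0.001, 0.993, 0.12, 0.0]
ft_force: [1.2, -0.1, -0.2]
width: 0.002
time: 16.33
position: [0.3693, 0.1068, 0.2402]
orientation: [0.0, 0.993, 0.117, -0.0]
ft_force: [0.3, 0.3, -0.0]
width: 0.003
16.4333
[[383.57588647 195.64014744]]
```

View pics/s15.png

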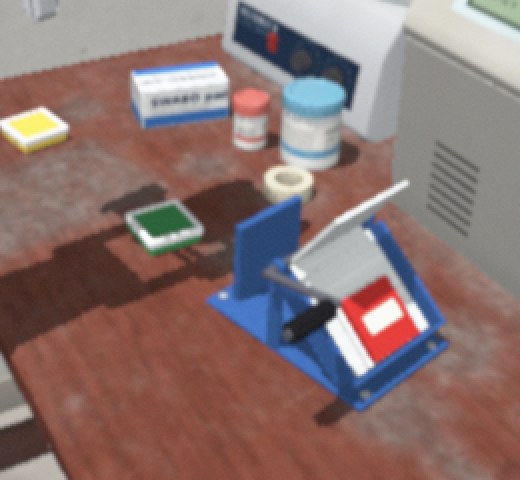

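View pics/t15.png

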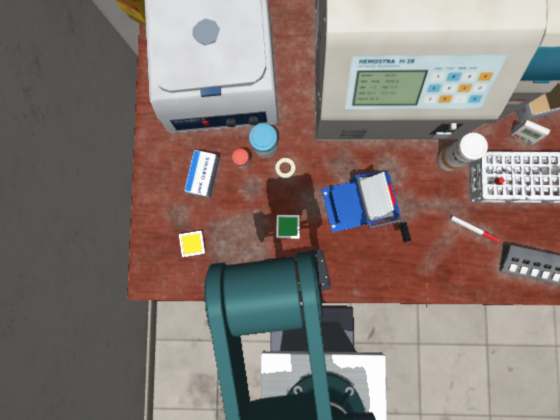

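View pics/t15c.png

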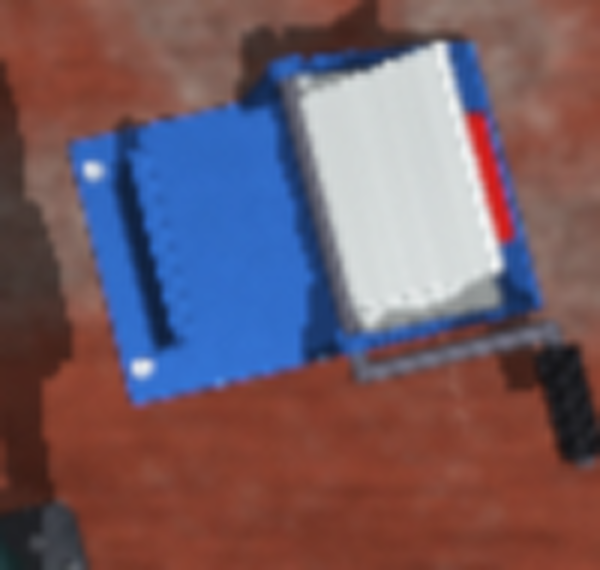

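The dish lies patch-up against the stop. The flap is fully over, the green and yellow dishes are where they were at about (288,226) and (191,243), and the arm is clear.

```bash
python3 -c "
from plant import env
print(env.get_obs()['ft_force'].round(1)); print(env.finish_job())"
```

```text
[0.5 1.1 0.6]
the job is handed in; nothing more can be done
None
```

I set the red dish lid up and square on the flap and let it go. Then I swung the flap over with closed fingers on the roller handle, backed the arm away and handed the job in at about 16.5 s. No verdict was reported.

- **Red dish:** the last pictures show it lid down, with the white writing patch up. It lies flat on the ramp at the foot stop. I judged this by eye and did not measure the angle or the distance to the resting place.
- **Flap and arm:** the flap is fully over. The arm is clear of everything, and the force reading is at noise level.
- **Other dishes:** yellow and green sit at the same pixels in the top picture as at the start.
- **Disagreement:** `env.tip_reach` (8 mm ahead of the TCP) did not match what I saw. The wrist pictures put the fingertips about 8–9 mm behind the TCP, so my first grasp closed above the lid without moving the dish. I used the observed offset after that, and the second grasp held at 60 mm.

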